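Sort look-alike bearing cartons by weight

TASK

Three look-alike bearing cartons lean in the slanted rack: one is full, one is half full and one is empty, and only their weight tells which. Stand the full carton upright in the middle of the green tray and the empty one upright in the middle of the red tray, setting them down without dropping them, and leave the half-full one in its own place in the rack, leaning as it was. Do not disturb the other things on the bench.

Things in the scene. Friction and masses are not known exactly. Their poses are not given: they have to be found in the camera images.
- carton_a_centre (a point): centre (half-way up) of one of three look-alike closed brown cartons with a white tape and blank label, holding rigid bearings: 50 mm thick (its x), 90 mm wide (its y), 130 mm tall (its z, up out of the top). At the start it leans 30 degrees from upright in the rack, its top towards the rack's -x side. Which contents are inside cannot be seen and differs every time: full weighs 0.65 to 0.8 kg in all, half full 0.36 to 0.45 kg, empty about 0.17 kg
- carton_b_centre (a point): centre (half-way up) of one of three look-alike closed brown cartons with a white tape and blank label, holding rigid bearings: 50 mm thick (its x), 90 mm wide (its y), 130 mm tall (its z, up out of the top). At the start it leans 30 degrees from upright in the rack, its top towards the rack's -x side. Which contents are inside cannot be seen and differs every time: full weighs 0.65 to 0.8 kg in all, half full 0.36 to 0.45 kg, empty about 0.17 kg
- carton_c_centre (a point): centre (half-way up) of one of three look-alike closed brown cartons with a white tape and blank label, holding rigid bearings: 50 mm thick (its x), 90 mm wide (its y), 130 mm tall (its z, up out of the top). At the start it leans 30 degrees from upright in the rack, its top towards the rack's -x side. Which contents are inside cannot be seen and differs every time: full weighs 0.65 to 0.8 kg in all, half full 0.36 to 0.45 kg, empty about 0.17 kg
- rack: fixed slanted blue steel rack 328 mm long (its y) with three bays 108 mm apart along y, one carton in each; origin under its centre on the bench. Each bay has a floor sloping 30 degrees and a back plate leaning 30 degrees towards the rack's -x side; the carton rests on both. Back plate reaches 73 mm up the carton, dividers (4 mm thick, about 7 mm free each side of a carton) 40 mm up it; the rest of the carton stands clear in front, behind and above
- tray_green: open square green plastic tray, 140 mm outside, 130 mm inside, rim 30 mm high, floor 5 mm thick, fixed; origin at the centre of its underside (3 mm above the bench), z up; the full carton goes here
- tray_red: open square red plastic tray, 140 mm outside, 130 mm inside, rim 30 mm high, floor 5 mm thick, fixed; origin at the centre of its underside (3 mm above the bench), z up; the empty carton goes here
- spray: loose standing spray can, 60 mm diameter, 170 mm tall, bystander; origin at the centre of its underside
- tin: loose brass-coloured tin, 68 mm diameter, 45 mm tall, bystander; origin at the centre of its underside
- spanner: loose steel spanner 170 mm long lying on the bench, bystander; origin under its middle
Mind the look-alikes: they are no part of the job. What is meant by the tray_red is not black, and is the larger of those in its own colour. What is shaped like the part that bears carton_c_centre but purple is not meant.

How it is judged (in metres and radians):
At the end, for the whole second after the job is handed in: The full carton stands upright (within 0.1 rad) on the floor of the green tray with its centre within 45 mm of the tray's centre, the empty one likewise in the red tray, the half-full one is in its own rack bay within 20 mm of where it began; all are at rest and released (((horizontal distance between carton_a_centre and tray_green below 0.045 m and z of carton_a_centre in the frame of tray_green below 0.078 m and angle between each of carton_a_centre, carton_c_centre's own z axis and vertical below 0.1 rad and contact force between carton_a and tray_green between 5.4 and 9.5 N and horizontal distance between carton_c_centre and tray_red below 0.045 m and z of carton_c_centre in the frame of tray_red below 0.078 m and contact force between carton_c and tray_red between 0.9 and 2.7 N and distance of carton_b_centre from where it was at the start of the episode below 0.02 m) or (horizontal distance between carton_a_centre and tray_green below 0.045 m and z of carton_a_centre in the frame of tray_green below 0.078 m and angle between each of carton_a_centre, carton_b_centre's own z axis and vertical below 0.1 rad and contact force between carton_a and tray_green between 5.4 and 9.5 N and horizontal distance between carton_b_centre and tray_red below 0.045 m and z of carton_b_centre in the frame of tray_red below 0.078 m and contact force between carton_b and tray_red between 0.9 and 2.7 N and distance of carton_c_centre from where it was at the start of the episode below 0.02 m) or (horizontal distance between carton_b_centre and tray_green below 0.045 m and z of carton_b_centre in the frame of tray_green below 0.078 m and angle between each of carton_b_centre, carton_c_centre's own z axis and vertical below 0.1 rad and contact force between carton_b and tray_green between 5.4 and 9.5 N and horizontal distance between carton_c_centre and tray_red below 0.045 m and z of carton_c_centre in the frame of tray_red below 0.078 m and contact force between carton_c and tray_red between 0.9 and 2.7 N and distance of carton_a_centre from where it was at the start of the episode below 0.02 m) or (horizontal distance between carton_b_centre and tray_green below 0.045 m and z of carton_b_centre in the frame of tray_green below 0.078 m and angle between each of carton_b_centre, carton_a_centre's own z axis and vertical below 0.1 rad and contact force between carton_b and tray_green between 5.4 and 9.5 N and horizontal distance between carton_a_centre and tray_red below 0.045 m and z of carton_a_centre in the frame of tray_red below 0.078 m and contact force between carton_a and tray_red between 0.9 and 2.7 N and distance of carton_c_centre from where it was at the start of the episode below 0.02 m) or (horizontal distance between carton_c_centre and tray_green below 0.045 m and z of carton_c_centre in the frame of tray_green below 0.078 m and angle between each of carton_c_centre, carton_b_centre's own z axis and vertical below 0.1 rad and contact force between carton_c and tray_green between 5.4 and 9.5 N and horizontal distance between carton_b_centre and tray_red below 0.045 m and z of carton_b_centre in the frame of tray_red below 0.078 m and contact force between carton_b and tray_red between 0.9 and 2.7 N and distance of carton_a_centre from where it was at the start of the episode below 0.02 m) or (horizontal distance between carton_c_centre and tray_green below 0.045 m and z of carton_c_centre in the frame of tray_green below 0.078 m and angle between each of carton_c_centre, carton_a_centre's own z axis and vertical below 0.1 rad and contact force between carton_c and tray_green between 5.4 and 9.5 N and horizontal distance between carton_a_centre and tray_red below 0.045 m and z of carton_a_centre in the frame of tray_red below 0.078 m and contact force between carton_a and tray_red between 0.9 and 2.7 N and distance of carton_b_centre from where it was at the start of the episode below 0.02 m)) and linear speed of each of carton_a, carton_b, carton_c below 0.02 m/s); the robot touches nothing.
It fails at once if a bystander is pushed more than 30 mm (distance of any of spray, tin, spanner from where it was at the start of the episode above 0.03 m).
It fails at once if a carton is dropped into a tray from more than about 15 mm, or slammed down (over 0.5 m/s on reaching the tray) ((horizontal distance between carton_a_centre and tray_green below 0.07 m and z of carton_a_centre in the frame of tray_green below 0.095 m and linear speed of carton_a above 0.5 m/s) or (horizontal distance between carton_a_centre and tray_red below 0.07 m and z of carton_a_centre in the frame of tray_red below 0.095 m and linear speed of carton_a above 0.5 m/s) or (horizontal distance between carton_b_centre and tray_green below 0.07 m and z of carton_b_centre in the frame of tray_green below 0.095 m and linear speed of carton_b above 0.5 m/s) or (horizontal distance between carton_b_centre and tray_red below 0.07 m and z of carton_b_centre in the frame of tray_red below 0.095 m and linear speed of carton_b above 0.5 m/s) or (horizontal distance between carton_c_centre and tray_green below 0.07 m and z of carton_c_centre in the frame of tray_green below 0.095 m and linear speed of carton_c above 0.5 m/s) or (horizontal distance between carton_c_centre and tray_red below 0.07 m and z of carton_c_centre in the frame of tray_red below 0.095 m and linear speed of carton_c above 0.5 m/s)).
It fails at once if a carton falls over (more than 70 degrees from upright) (angle between any of carton_a_centre, carton_b_centre, carton_c_centre's own z axis and vertical above 1.22 rad).
It also fails if it takes over 72 s, if anything falls off the work surface, if the arm or the gripper's body presses on something with over 40 N, if the wrist force passes 120 N, or if a joint passes its speed limit or range.

ROBOT

A 7-joint arm with a two-finger parallel gripper is mounted at the origin on the work surface. World frame = base frame: x ahead of the robot, y to its left, z up, the work surface at z = 0. Lengths are in mm, angles in rad, forces in N, time in s.
With the tool pointing down it reaches from about 400 to 900 mm from the base axis. Payload 5.6 kg.
Tool frame: the origin (TCP) lies midway between the tips of the shut fingers; the grasp point (between the pads) lies 19 mm behind it; x points along the fingers, y is the direction in which the jaws open and shut, and the axes are right-handed (so a half turn about x gives the same grasp; the last joint's range is limited). The gripper opens to 92 mm and grips with 3 to 60 N. Pads are 20 mm wide; open, the fingers measure 128 mm over their backs; the gripper's body (75 mm by 189 mm) begins 69 mm behind the grasp point.
Start: joints at [1.301, 0.468, -0.012, 1.603, 0.006, 1.071, -0.056], TCP at [146.116, -633.371, 214.592] pointing down, gripper open.
Joint ranges: [-2.53, 2.53], [-0.31, 2.02], [-1.57, 1.55], [0.28, 2.44], [-1.29, 4.43], [0.15, 1.84], [-2.92, 2.92]. Speed limits (rad/s): [2.57, 2.57, 3.14, 3.14, 3.14, 3.14, 3.14].

INTERFACE

Orientations are given as a rotation vector (axis times angle).
In Python, from cell import robot, grip, kin, viewer gives the robot as it stands. Calls block until the motion is done:
- robot.movep(position, orientation): joint-space move of the TCP to a pose.
- robot.servo_line(position, feed=150, rotation=None): straight line of the TCP; rotation=None keeps the orientation; feed is the mean speed in mm/s.
- robot.goto_joints(angles): joint-space move.
- grip(opening, newtons=None): opening from 0.0 (shut) to 1.0 (fully open); newtons is the grip in N (None keeps the last); returns when the fingers have stopped.
- robot.hold(seconds).
- kin.ik(position, orientation): joint angles nearest the present ones, or None.
- robot.observe(): the state.
- viewer.read_camera(name): name is "scene" or "top" or "wrist"; returns the picture (480x640x3 uint8, red, green, blue); there is no depth.
- viewer.camera_info(name): a dict with "camera_matrix" (3x3 intrinsics, pixels), "R" (3x3) and "t" (3): a world point X has camera coordinates R X + t. Camera axes: x right, y down, z forward; pixel columns grow to the right and rows downward; lengths in mm; the calibration is good to about 2 mm. A picture is of the moment at which its call begins: read the wrist's pose just before it. camera_info takes no time and is no camera call; for the wrist camera it gives the pose at the moment of the call.
A pose or a line that the arm cannot do raises robot.IKError and nothing moves.
- robot.job_done(): hands the job in, once; it reports no verdict.
Trained networks look in the newest picture that a camera, given by its name, has taken for a name from the list of things; names that differ only in an ending like _2 or _b are one class to them, and where a whole thing is asked for, a point or a joint stands for the part that bears it (a point fixed in the world has none). Each returns a list of dicts, best first, with "confidence" (0 to 1); they miss things now and then, are a little off and sometimes report something else, mostly with a low value. They report only what shows in the picture. A call takes as long as a camera call. They do not tell look-alikes from the thing itself.
- viewer.silhouettes(name, camera): "mask" (480x640 bool, what is visible of it).
- viewer.pinpoint(name, camera): "at" ([x, y, z] in mm, in the coordinates of the camera as it stood for that picture, good to about 4 mm: a listed point, or the origin of a listed thing).
The state is a dict: "t": time; "joints": joint angles; "joint_velocities": joint speeds; "joint_torque": joint torques, N m; "tcp_pos": TCP position; "tcp_rot": TCP orientation; "contact_force": force on the tool from outside, world axes, zero at the start; "wrist_torque": the same for the moment, N m; "grip_width": opening from 0.0 (shut) to 1.0 (fully open).
Only numpy, scipy, OpenCV 4.12 (cv2) and the standard library are available. Lean on these libraries where they do the work, as an engineer would, in place of code of your own. Each camera call takes 0.05 s, during which the arm holds its last target.

## Working session

There is one attempt and no reset: what is moved stays moved. The work goes in short steps, each a Python script; the robot and the scene stay as the last script left them, time stands still between calls to the robot, and variables do not carry over. Pictures are saved under pics/ and viewed, and the job is handed in when it is done.

```bash
mkdir -p pics; ls; python3 - <<'E'
from cell import robot, grip, kin, viewer
import cv2
for n in ("scene","top"):
    im=viewer.read_camera(n); cv2.imwrite(f"pics/{n}0.png",im[:,:,::-1])
o=robot.observe(); print(o)
for n in ("scene","top","wrist"): print(n,viewer.camera_info(n))
E
```

```text
pics
{'t': 0.1, 'joints': array([ 1.30096789,  0.46830183, -0.01164414,  1.60350047,  0.00598286,
        1.0713717 , -0.05630809]), 'joint_velocities': array([-0.00219838, -0.003057  , -0.00062993, -0.00352008,  0.00026596,
       -0.00177983,  0.00024727]), 'joint_torque': array([ 1.15937546e-03, -5.21641123e+01, -1.25315084e-02, -2.44362777e+01,
       -5.68692712e-02,  1.41319918e-02,  3.15664261e-05]), 'tcp_pos': array([ 146.02919892, -632.86720319,  213.74020135]), 'tcp_rot': array([ 2.10177233,  0.24099565, -2.10230803]), 'contact_force': array([ 0.18078235,  0.05698787, -0.40443313]), 'wrist_torque': array([0.01794068, 0.00841324, 0.04285266]), 'grip_width': 1.000099207400084}
scene {'camera_matrix': array([[479.39470123,   0.        , 325.56164683],
       [  0.        , 479.39470123, 225.62637237],
       [  0.        ,   0.        ,   1.        ]]), 'R': array([[-0.38449925,  0.92310296,  0.00642251],
       [ 0.57994475,  0.24696512, -0.77631973],
       [-0.71820918, -0.29476965, -0.63030662]]), 't': array([ 214.17009815, -244.12922197, 1579.86766483])}
top {'camera_matrix': array([[466.66693665,   0.        , 326.88707203],
       [  0.        , 466.66693665, 233.4310356 ],
       [  0.        ,   0.        ,   1.        ]]), 'R': array([[ 0.01940528, -0.99981008, -0.00179695],
       [-0.99615075, -0.01918053, -0.08553238],
       [ 0.08548167,  0.00344982, -0.99633377]]), 't': array([ -40.66154295,  527.68191023, 1253.40426528])}
wrist {'camera_matrix': array([[356.61422836,   0.        , 320.20786988],
       [  0.        , 356.61422836, 239.9581269 ],
       [  0.        ,   0.        ,   1.        ]]), 'R': array([[ 0.22407233, -0.97457015, -0.0021477 ],
       [-0.93329534, -0.21521598,  0.28747502],
       [-0.28062679, -0.06241076, -0.95778573]]), 't': array([-649.67755627,  -32.92345415,  391.86098866])}
```

View pics/scene0.png

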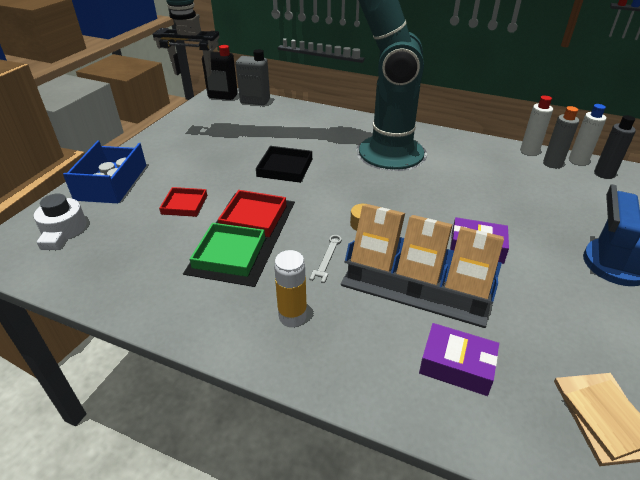

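View pics/top0.png

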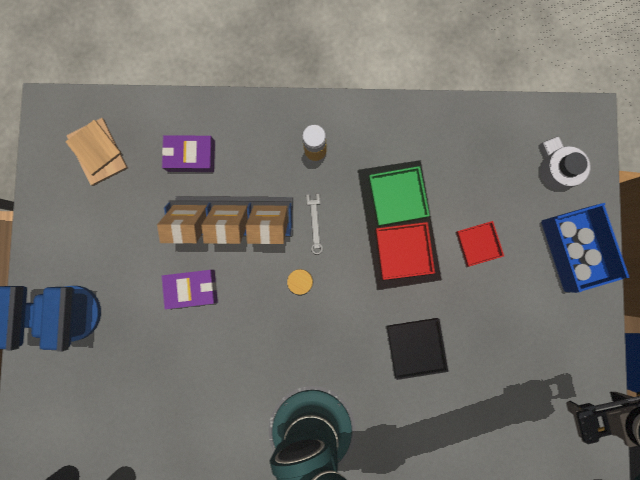

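The scene picture shows three brown cartons leaning in the rack at about (378,238), (425,250) and (475,263). The purple boxes at (480,238) and (460,358) are decoys. In the top picture:

| Thing | Pixel (top) | Use |
|---|---|---|
| Cartons | (180,224), (225,224), (267,224) | the job |
| Purple boxes | (188,153), (190,289) | not meant |
| Large red tray | (405,250) | the red tray, larger of the two red ones |
| Small red tray | (480,244) | decoy |
| Black tray | (417,348) | decoy |
| Green tray | (399,195) | the green tray |

Next I'll localise them.

```bash
python3 - <<'E'
from cell import robot, grip, kin, viewer
import cv2,numpy as np
for cam in ("top","scene"):
    im=viewer.read_camera(cam); c=viewer.camera_info(cam)
    R,t,K=np.array(c["R"]),np.array(c["t"]),np.array(c["camera_matrix"])
    for n in ["carton_a_centre","rack","tray_green","tray_red","spray","tin","spanner"]:
        for d in viewer.pinpoint(n,cam):
            p=np.array(d["at"]); w=R.T@(p-t); px=K@p/p[2]
            print(cam,n,round(d["confidence"],2),w.round(0),px[:2].round(0), {k:v for k,v in d.items() if k not in("at","confidence")})
im=viewer.read_camera("scene"); cv2.imwrite("pics/c0.png",cv2.resize(im[190:335,330:530,::-1],None,fx=4,fy=4))
im=viewer.read_camera("top"); cv2.imwrite("pics/c1.png",cv2.resize(im[180:265,145:305,::-1],None,fx=5,fy=5))
E
```

```text
top carton_a_centre 0.95 [543. 122.  98.] [268. 224.] {}
top rack 0.78 [571. 235.   2.] [232. 217.] {}
top rack 0.55 [543. 124.  95.] [267. 224.] {}
top tray_green 0.79 [ 638. -226.    5.] [398. 196.] {}
top tray_red 0.81 [ 510. -450.   -2.] [478. 244.] {}
top tray_red 0.64 [ 487. -242.    8.] [403. 250.] {}
top spray 0.65 [759.   9.  -0.] [315. 153.] {}
top tin 0.58 [397.  43.   1.] [299. 281.] {}
top spanner 0.75 [557.   3.   0.] [315. 224.] {}
scene rack 0.83 [576. 227.  -9.] [413. 292.] {}
scene tray_green 0.56 [ 637. -224.    1.] [230. 253.] {}
scene tray_green 0.48 [546. 231. 103.] [425. 248.] {}
scene tray_red 0.83 [ 222. -278.    3.] [285. 166.] {}
scene tray_red 0.72 [ 508. -447.   -6.] [186. 206.] {}
scene tray_red 0.58 [ 481. -239.    1.] [255. 217.] {}
scene spray 0.76 [758.   6.   0.] [292. 317.] {}
scene tin 0.55 [395.  41.   3.] [363. 223.] {}
scene spanner 0.89 [557.   1.  -1.] [326. 258.] {}
```

View pics/c0.png

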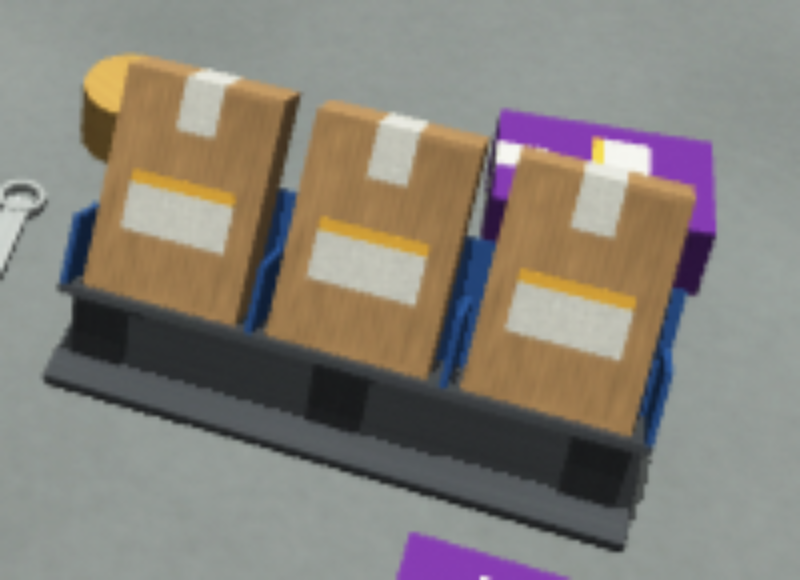

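View pics/c1.png

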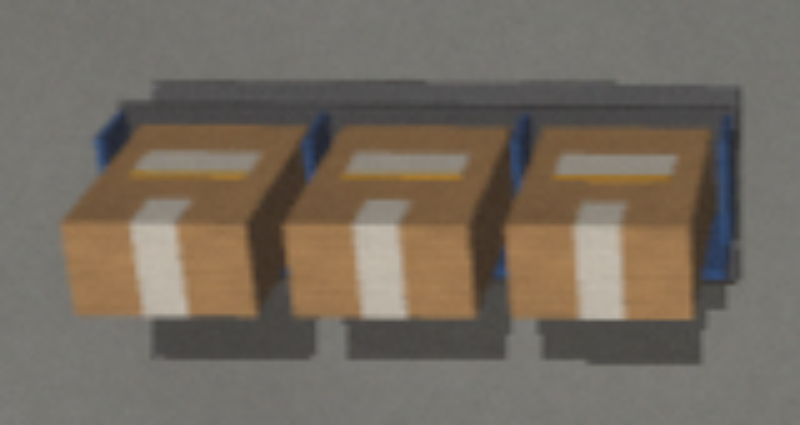

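The crops confirm three brown cartons leaning towards the robot, with their label faces at +x, and the purple boxes lying flat. Next I'll fit the rack and carton pose from the corner pixels.

```bash
cat > fit.py <<'E'
from cell import viewer
import numpy as np
from scipy.optimize import least_squares
from scipy.spatial.transform import Rotation as Ro
# carton k: -1 (low y),0,1 ; corners (x,y,z signs)
T={1:{(1,1,1):(62,223),(1,-1,1):(250,223),(-1,1,1):(75,315),(-1,-1,1):(258,315),(1,1,-1):(140,127),(1,-1,-1):(308,127)},
 0:{(1,1,1):(285,223),(1,-1,1):(475,223),(-1,1,1):(293,318),(-1,-1,1):(475,318),(1,-1,-1):(508,127)},
 -1:{(1,1,1):(508,223),(1,-1,1):(695,223),(-1,1,1):(515,320),(-1,-1,1):(695,320),(1,1,-1):(535,128),(1,-1,-1):(712,128)}}
S={-1:{(-1,-1,1):(133,57),(-1,1,1):(298,93),(1,-1,-1):(83,287),(1,1,-1):(243,323)},
 0:{(-1,-1,1):(325,102),(-1,1,1):(488,140),(1,-1,-1):(265,333),(1,1,-1):(425,378)},
 1:{(-1,-1,1):(530,148),(-1,1,1):(693,185),(1,-1,-1):(460,385),(1,1,-1):(628,433)}}
obs=[]
for cam,D,f,o in(("top",T,5,(145,180)),("scene",S,4,(330,190))):
    c=viewer.camera_info(cam);
    for k in D:
        for s,(u,v) in D[k].items(): obs.append((c,k,np.array(s)*[25,45,65],(u+.5)/f-.5+o[0],(v+.5)/f-.5+o[1],cam,s))
def res(p):
    r=[]
    Rm=Ro.from_euler('z',p[3])*Ro.from_euler('y',-np.pi/6+p[4])
    for c,k,s,u,v,*_ in obs:
        w=p[:3]+Ro.from_euler('z',p[3]).apply([0,108*k+p[6+k] if k else 0,0])+Rm.apply(s)
        q=c["camera_matrix"]@(c["R"]@w+c["t"]); r+=[q[0]/q[2]-u,q[1]/q[2]-v]
    return np.r_[r, p[4]/0.02, np.array(p[5:8])/3]
s=least_squares(res,[545,230,100,0,0,0,0,0],loss='soft_l1')
print(s.x.round(3)); 
r=res(s.x)[:2*len(obs)].reshape(-1,2)
for o,e in zip(obs,r): print(o[5],o[1],o[6],e.round(1))
E
python3 fit.py
```

```text
[ 5.43265e+02  2.28891e+02  9.85720e+01  1.80000e-02  6.00000e-03
  4.28000e-01 -0.00000e+00  6.26000e-01]
top 1 (1, 1, 1) [-0.2  0.2]
top 1 (1, -1, 1) [-0.7  0.2]
top 1 (-1, 1, 1) [0.3 0.3]
top 1 (-1, -1, 1) [0.1 0.3]
top 1 (1, 1, -1) [ 0.4 -0. ]
top 1 (1, -1, -1) [ 0.3 -0. ]
top 0 (1, 1, 1) [-0.   0.2]
top 0 (1, -1, 1) [-1.   0.3]
top 0 (-1, 1, 1) [ 0.6 -0.2]
top 0 (-1, -1, 1) [ 0.6 -0.2]
top 0 (1, -1, -1) [0.9 0. ]
top -1 (1, 1, 1) [-0.3  0.3]
top -1 (1, -1, 1) [-0.7  0.3]
top -1 (-1, 1, 1) [-0.3 -0.6]
top -1 (-1, -1, 1) [ 0.1 -0.6]
top -1 (1, 1, -1) [ 2.  -0.2]
top -1 (1, -1, -1) [ 0.2 -0.1]
scene -1 (-1, -1, 1) [ 3.7 -0.1]
scene -1 (-1, 1, 1) [ 0.3 -0.3]
scene -1 (1, -1, -1) [-0.6 -0.3]
scene -1 (1, 1, -1) [-2.4  1.1]
scene 0 (-1, -1, 1) [ 1.1 -0.7]
scene 0 (-1, 1, 1) [ 0.4 -0.9]
scene 0 (1, -1, -1) [-0.2  0.6]
scene 0 (1, 1, -1) [0.2 0.4]
scene 1 (-1, -1, 1) [-1.6 -0.9]
scene 1 (-1, 1, 1) [-0.  -0.2]
scene 1 (1, -1, -1) [0.1 1. ]
scene 1 (1, 1, -1) [1.  0.7]
```

```bash
python3 - <<'E'
from cell import robot, grip, kin, viewer
import cv2,numpy as np
from scipy.spatial.transform import Rotation as Ro
c=viewer.camera_info("top"); K,R,t=[np.array(c[k]) for k in("camera_matrix","R","t")]
im=viewer.read_camera("top").astype(int); r,g,b=im[...,0],im[...,1],im[...,2]
C=-R.T@t
def w(u,v,z):
    d=R.T@np.linalg.inv(K)@[u,v,1]; return (C+d*(z-C[2])/d[2])[:2]
for n,m in(("green",(g>90)&(r<80)&(b<100)),("red",(r>90)&(g<70)&(b<70))):
    k,lab,st,ce=cv2.connectedComponentsWithStats(m.astype(np.uint8))
    for i in range(1,k):
        if st[i,4]<300: continue
        ct=max(cv2.findContours((lab==i).astype(np.uint8),cv2.RETR_EXTERNAL,cv2.CHAIN_APPROX_NONE)[0],key=len)[:,0]
        P=np.array([w(u,v,33) for u,v in ct],np.float32); print(n,ce[i].round(),cv2.minAreaRect(P))
Rc=Ro.from_euler('z',.018)*Ro.from_euler('y',-np.pi/6)
M=Rc.as_matrix(); zc=M[:,2]; o=robot.observe()
print("now R",Ro.from_rotvec(o["tcp_rot"]).as_matrix().round(2).tolist())
for sgn in(1,-1):
    x=-zc;y=sgn*M[:,0];Tt=Ro.from_matrix(np.c_[x,y,np.cross(x,y)]).as_rotvec()
    for k in(-1,0,1):
        ctr=np.array([543.3,228.9,98.6])+Ro.from_euler('z',.018).apply([0,108*k,0])
        for h in(18,138): q=kin.ik(ctr+zc*h,Tt); print(sgn,k,h,None if q is None else np.round(q,2))
    for nm,p in(("g",(638,-225)),("r",(484,-241))):
        x=np.array([0,0,-1.]);y=sgn*np.array([np.cos(.1),np.sin(.1),0]);T2=Ro.from_matrix(np.c_[x,y,np.cross(x,y)]).as_rotvec()
        for z in(91,250): q=kin.ik([*p,z],T2); print(sgn,nm,z,None if q is None else np.round(q,2))
E
```

```text
green [398. 196.] ((636.4662475585938, -225.14688110351562), (141.47216796875, 142.28936767578125), 11.247572898864746)
green [313. 401.] ((81.21856689453125, -1.7008895874023438), (52.69453430175781, 154.9540252685547), 0.0914076417684555)
red [479. 244.] ((508.7060241699219, -445.9738464355469), (99.86539459228516, 101.1679458618164), 17.136537551879883)
red [404. 251.] ((485.75054931640625, -242.33395385742188), (141.035400390625, 142.20806884765625), 8.168231010437012)
now R [[-0.0, 0.22, -0.97], [-0.0, -0.97, -0.22], [-1.0, 0.0, 0.0]]
1 -1 18 [ 0.67  0.76 -1.32  2.26  1.64  0.88 -1.69]
1 -1 138 [ 0.5   0.03 -0.94  2.3   0.62  0.4  -0.94]
1 0 18 [-0.42  0.36 -0.24  2.21  1.25  0.39 -1.74]
1 0 138 [ 0.13  0.16 -0.89  2.21  0.89  0.6  -1.41]
1 1 18 [-0.43  0.48 -0.46  2.06  1.22  0.61 -1.81]
1 1 138 [-0.12  0.32 -0.89  2.06  1.01  0.81 -1.64]
1 g 91 [ 0.67  0.73 -0.56  1.59  0.44  0.95  0.06]
1 g 250 [ 0.67  0.56 -0.57  1.47  0.31  1.21  0.16]
1 r 91 [ 0.82  0.52 -0.52  1.94  0.36  0.78  0.19]
1 r 250 [ 0.85  0.3  -0.55  1.81  0.18  1.08  0.34]
-1 -1 18 [ 0.21  0.37 -0.68  2.28  1.48  0.41  1.42]
-1 -1 138 [-0.89 -0.06  0.42  2.37  0.63  0.41  2.17]
-1 0 18 [-0.05  0.44 -0.68  2.19  1.39  0.56  1.33]
-1 0 138 [ 0.44  0.3  -1.27  2.2   1.08  0.73  1.6 ]
-1 1 18 [-0.09  0.62 -0.89  2.04  1.4   0.84  1.26]
-1 1 138 [ 0.15  0.55 -1.3   2.05  1.24  1.05  1.37]
-1 g 91 [ 0.19  0.64  0.14  1.63 -0.11  0.88 -2.67]
-1 g 250 [ 0.26  0.48  0.04  1.5  -0.02  1.16 -2.74]
-1 r 91 [ 0.31  0.45  0.12  1.97 -0.08  0.72 -2.57]
-1 r 250 [ 0.41  0.25 -0.01  1.83  0.    1.06 -2.64]
```

Both rig fits agree with the networks:
- Large red tray: (486,-242), 141 mm square.
- Green tray: (637,-225), 142 mm square.
- Small red decoy: 100 mm.

I'll move to the first carton (k=-1).

```bash
cat > h.py <<'E'
from cell import robot, grip, kin, viewer
import cv2,numpy as np
from scipy.spatial.transform import Rotation as Ro
Rz=Ro.from_euler('z',.018); M=(Rz*Ro.from_euler('y',-np.pi/6)).as_matrix(); zc=M[:,2]
def tool(x,y): return Ro.from_matrix(np.c_[x,y,np.cross(x,y)]).as_rotvec()
TL=tool(-zc,M[:,0])
def up(yaw=.14): return tool(np.array([0,0,-1.]),np.array([np.cos(yaw),np.sin(yaw),0]))
def ctr(k): return np.array([543.3,228.9,98.6])+Rz.apply([0,108*k,0])
H=18
def tcp(k,h=0): return ctr(k)+zc*(H+h)
TRAY={"g":(637,-225),"r":(486,-242)}
def force(n=5):
    F=[]
    for _ in range(n): robot.hold(.06); F.append(robot.observe()["contact_force"])
    return np.mean(F,0)
def st(m=""):
    o=robot.observe(); print(m,"t",round(o["t"],2),"p",o["tcp_pos"].round(1),"F",o["contact_force"].round(2),"w",round(o["grip_width"],3),"q",o["joints"].round(2))
def pic(cam,f): cv2.imwrite("pics/"+f+".png",viewer.read_camera(cam)[:,:,::-1])
E
python3 - <<'E'
from h import *
robot.movep(tcp(-1,110),TL); st("hover")
robot.hold(.3); print("base",force()); pic("wrist","w1"); pic("scene","s1")
E
```

```text
hover t 3.93 p [481.6 119.1 209.5] F [ 0.22 -0.04  0.07] w 0.999 q [ 0.46  0.07 -0.91  2.31  0.71  0.4  -1.03]
base [0.16508418 0.14900172 0.0340183 ]
```

View pics/w1.png

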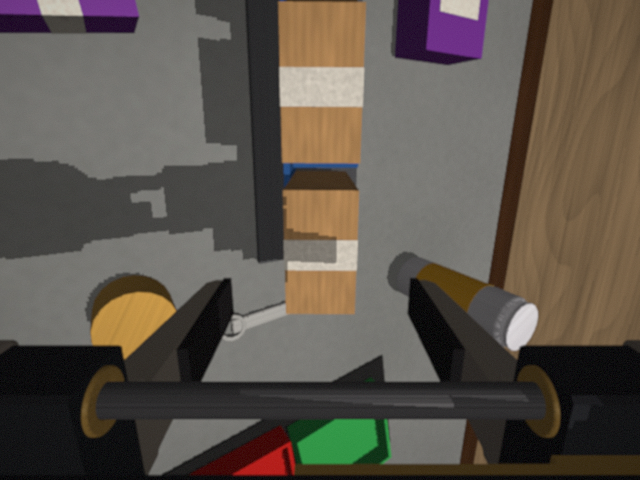

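View pics/s1.png

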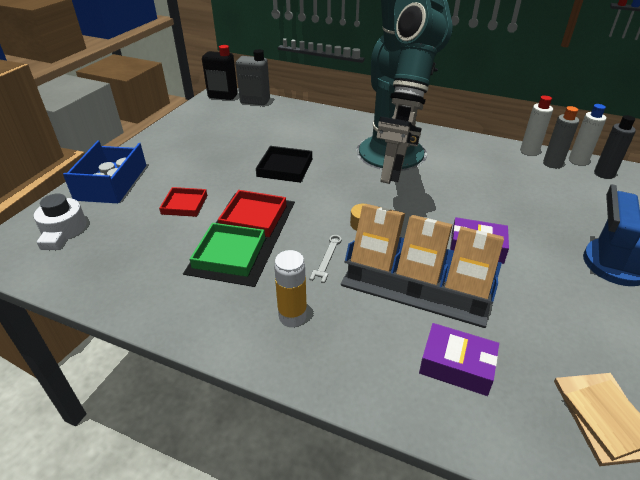

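The wrist view shows the carton top midway between the fingers (column ~321 against 320), so the pose is right. I'll descend, grip, lift vertically and weigh.

```bash
cat >> h.py <<'E'
def graspweigh(k,lift=12,N=45):
    b=force(); robot.servo_line(tcp(k),feed=110); st("at")
    b2=force(3); grip(0.0,N); st("gripped")
    p=robot.observe()["tcp_pos"]
    robot.servo_line(tcp(k)+[0,0,lift],feed=40); robot.hold(.4)
    f=force(6); st("lifted"); print("base",b.round(2),b2.round(2),"lift",f.round(2)); m=-(f-b)[2]/9.81; print("MASS",m.round(3)); return m
E
python3 - <<'E'
from h import *
graspweigh(-1); pic("scene","s2"); pic("wrist","w2")
E
```

```text
at t 6.07 p [536.2 120.9 114.5] F [ 0.07 -0.2  -0.12] w 1.001 q [ 0.19  0.37 -0.66  2.29  1.48  0.4  -1.72]
gripped t 6.95 p [536.4 120.8 114.3] F [ 0.62 -0.88 -0.35] w 0.539 q [ 0.19  0.37 -0.66  2.29  1.48  0.4  -1.72]
lifted t 8.15 p [536.2 120.8 126.2] F [ 0.92 -0.11 -1.62] w 0.546 q [ 0.21  0.34 -0.67  2.28  1.39  0.4  -1.64]
base [ 0.04 -0.03 -0.19] [0.48 0.04 0.25] lift [ 0.08  0.03 -1.44]
MASS 0.128
```

View pics/s2.png

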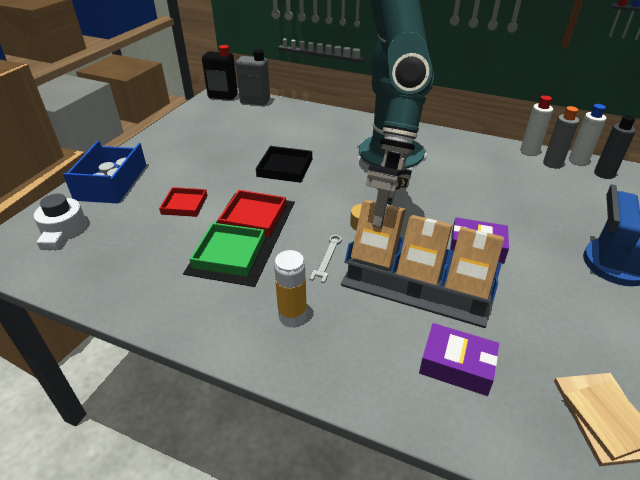

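The grip width is 0.54 × 92 ≈ 50 mm and the reading is about 0.13–0.17 kg, which fits the empty carton. I'll lift it clear, re-weigh and take it to the red tray.

```bash
cat >> h.py <<'E'
def carry(k,tr):
    robot.servo_line(tcp(k,120),feed=130); robot.hold(.3); f=force(5); st("up"); print("Fup",f.round(2))
    x,y=TRAY[tr]; robot.movep([x,y,230],up()); robot.hold(.2); st("over"); print("Fover",force(5).round(2))
E
python3 - <<'E'
from h import *
carry(-1,"r"); pic("scene","s3"); pic("top","t3")
E
```

```text
up t 9.83 p [476.2 119.7 218. ] F [ 0.6  -0.35 -1.62] w 0.541 q [ 0.49  0.03 -0.93  2.3   0.62  0.4  -0.94]
Fup [ 0.28  0.18 -1.64]
over t 11.39 p [ 486.3 -240.8  230.2] F [ 1.29  0.56 -1.59] w 0.54 q [ 0.88  0.34 -0.59  1.82  0.21  1.05  0.35]
Fover [-0.1   0.18 -1.25]
```

View pics/s3.png

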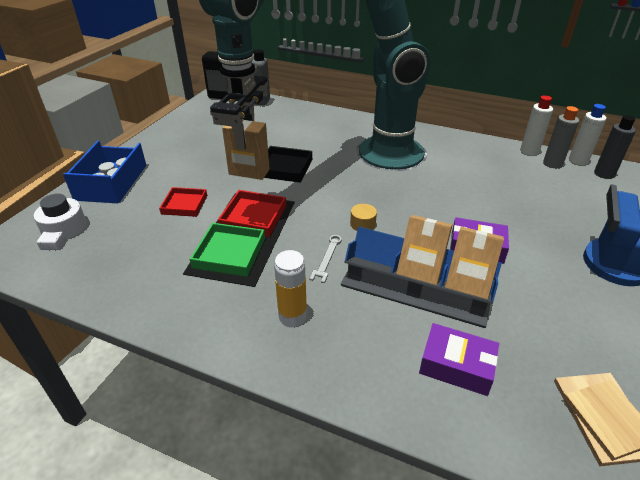

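View pics/t3.png

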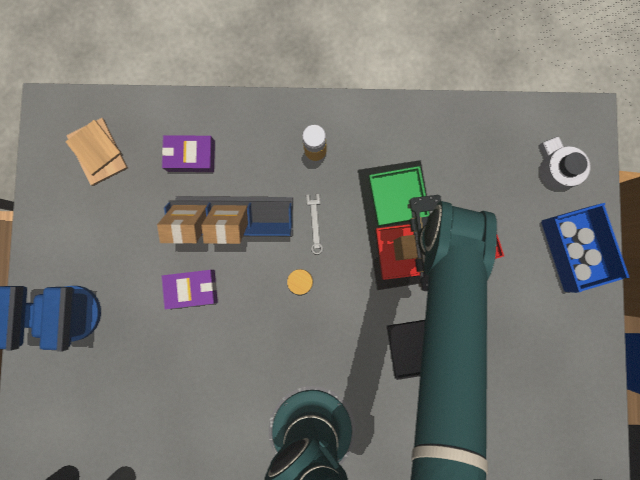

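The carton is upright over the red tray at scene (247,150), the other two are undisturbed, and the weight of about 0.15 kg confirms it is empty. Now lowering.

```bash
cat >> h.py <<'E'
def place(tr):
    x,y=TRAY[tr]; robot.servo_line([x,y,110],feed=100); robot.servo_line([x,y,94],feed=40); robot.hold(.2); b=force(4)[2]
    z=94
    while z>88:
        z-=1; robot.servo_line([x,y,z],feed=20); f=force(3)[2]; print(z,round(f-b,2))
        if f-b>1.2: break
    st("down"); grip(1.0); robot.hold(.2); st("open")
    robot.servo_line([x,y,230],feed=160)
E
python3 - <<'E'
from h import *
place("r"); st(); pic("scene","s4"); pic("wrist","w4")
E
```

```text
93 0.07
92 0.29
91 -0.02
90 7.75
down t 15.82 p [ 486.  -242.2   90.8] F [-2.44  0.8   6.2 ] w 0.542 q [ 0.8   0.52 -0.51  1.93  0.35  0.78  0.24]
open t 16.77 p [ 486. -242.   90.] F [ 0.66 -0.79  0.8 ] w 1.002 q [ 0.8   0.52 -0.51  1.94  0.35  0.78  0.24]
 t 17.8 p [ 485.3 -241.8  229.1] F [-0.12  0.26  0.48] w 1.0 q [ 0.88  0.34 -0.59  1.82  0.21  1.05  0.35]
```

View pics/s4.png

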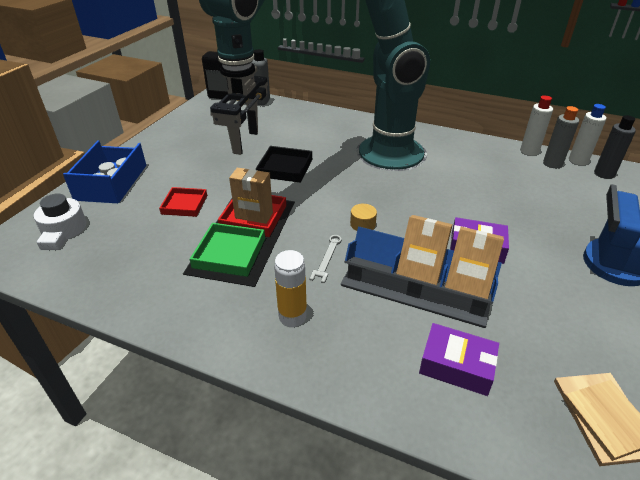

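View pics/w4.png

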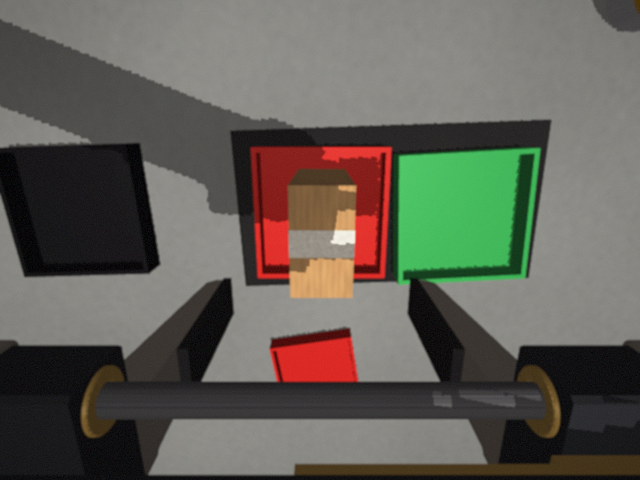

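The empty carton stands in the middle of the large red tray, seen from the wrist at (321,240). Next is the middle carton.

```bash
python3 - <<'E'
from h import *
robot.movep(tcp(0,110),TL); robot.hold(.2); st()
graspweigh(0)
E
```

```text
t 19.82 p [479.9 227.  209.5] F [0.29 0.33 0.61] w 0.997 q [-0.69  0.09 -0.01  2.25  0.74  0.49 -1.29]
at t 21.26 p [534.2 229.  114.4] F [-0.32 -0.17 -0.49] w 0.999 q [-0.75  0.34  0.14  2.23  1.09  0.27 -1.62]
gripped t 22.14 p [534.9 228.8 114.6] F [1.54 1.18 0.39] w 0.543 q [-0.75  0.34  0.14  2.23  1.09  0.27 -1.62]
lifted t 23.34 p [534.3 228.8 126.2] F [ 0.46  0.47 -7.32] w 0.542 q [-0.72  0.32  0.11  2.22  1.02  0.3  -1.55]
base [0.2  0.27 0.19] [-0.03  0.08 -0.28] lift [ 0.12  0.13 -7.34]
MASS 0.767
```

That one weighs 0.77 kg, so it is full and goes to the green tray. I'll use a higher transit to clear the standing carton.

```bash
python3 - <<'E'
from h import *
robot.servo_line(tcp(0,120),feed=110); st("up"); print(force(4).round(2))
x,y=TRAY["g"]; robot.movep([x,y,265],up()); robot.hold(.2); st("over"); print(force(4).round(2))
pic("scene","s5"); pic("top","t5")
E
```

```text
up t 24.49 p [474.3 227.3 217.5] F [-0.41 -0.07 -6.46] w 0.538 q [-0.68  0.07 -0.04  2.25  0.72  0.52 -1.27]
[-0.07  0.21 -6.54]
over t 26.7 p [ 637.2 -223.8  264.9] F [-0.99 -0.12 -7.29] w 0.54 q [-0.06  0.5   0.5   1.51 -0.25  1.2   0.63]
[-0.19  0.19 -6.4 ]
```

View pics/s5.png

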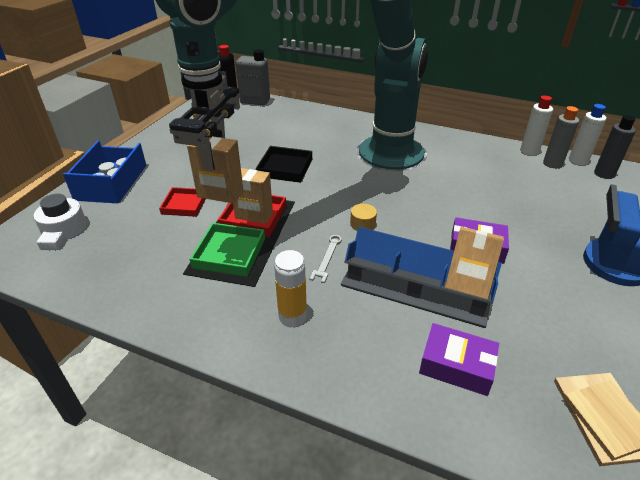

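```bash
python3 - <<'E'
from h import *
place("g"); st(); pic("scene","s6"); pic("wrist","w6")
E
```

```text
93 0.76
92 0.28
91 3.95
down t 30.99 p [ 637.2 -225.2   91.4] F [-1.39 -0.59 -2.93] w 0.54 q [-0.01  0.67  0.44  1.65 -0.34  0.9   0.7 ]
open t 31.95 p [ 637.  -224.9   91. ] F [-0.07  0.42  0.31] w 1.003 q [-0.01  0.67  0.44  1.65 -0.34  0.9   0.7 ]
 t 32.97 p [ 636.4 -224.6  228.8] F [ 0.04  0.79 -0.48] w 1.0 q [-0.05  0.53  0.5   1.55 -0.27  1.14  0.64]
```

View pics/s6.png

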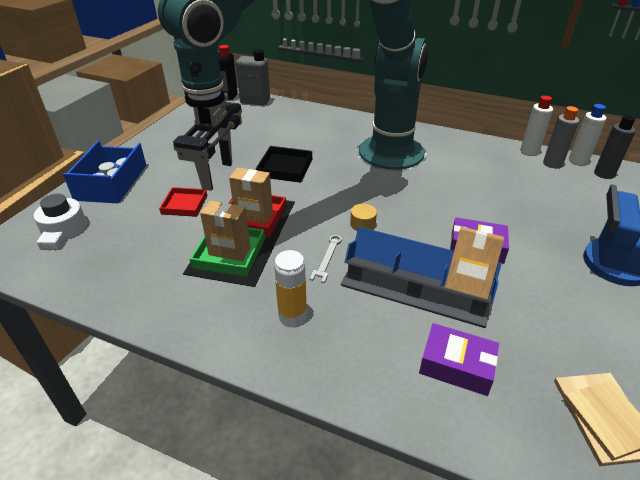

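View pics/w6.png

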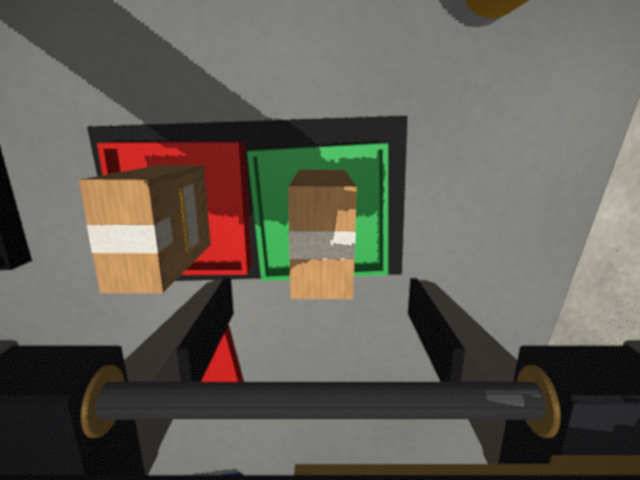

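Both cartons stand centred and released. The readings of about 0.15 kg and 0.67–0.77 kg are well outside the half-full band, so the third carton stays untouched. I'll back away and make a final position check.

```bash
python3 - <<'E'
from h import *
robot.movep([400,-60,330],up()); robot.hold(.5)
for cam in("top","scene"):
    pic(cam,"f_"+cam); c=viewer.camera_info(cam)
    for n in("carton_a_centre","spray","tin","spanner"):
        for d in viewer.pinpoint(n,cam): print(cam,n,round(d["confidence"],2),(c["R"].T@(np.array(d["at"])-c["t"])).round())
st()
E
```

```text
top carton_a_centre 0.75 [ 482. -243.   75.]
top spray 0.83 [758.  10.   0.]
top tin 0.97 [399.  40.   1.]
top spanner 0.96 [559.   2.  -2.]
top spanner 0.7 [397.  41.   3.]
top spanner 0.47 [ 484. -238.    5.]
scene carton_a_centre 0.78 [ 483. -236.   74.]
scene spray 0.57 [760.   9.   2.]
scene tin 0.88 [396.  41.  -2.]
scene spanner 0.83 [559.  -0.  -2.]
 t 35.23 p [400. -60. 330.] F [ 1.25 -0.24 -0.43] w 0.998 q [-0.45 -0.12  0.48  2.03  0.06  1.22  0.15]
```

View pics/f_top.png

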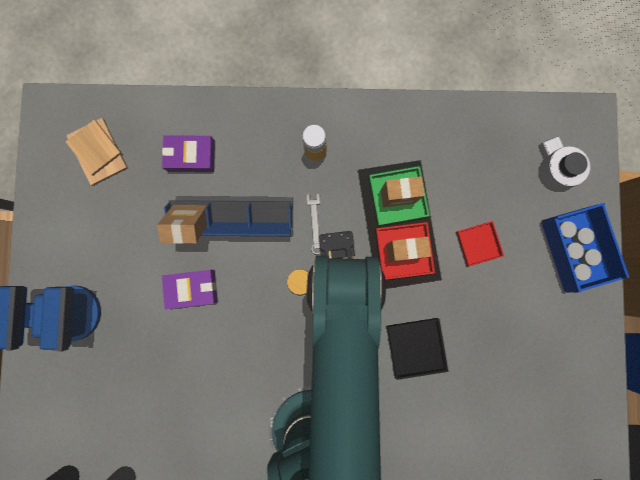

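The final top view shows the full carton in the green tray (405,190), the empty one in the large red tray (410,248), and the half-full one still in its bay (182,224). The bystanders have not moved and the arm is clear of everything.

```bash
python3 -c "
from cell import robot
robot.job_done()"
```

```text
the job is handed in; nothing more can be done
```

The job is handed in at about 35 s of the 72 s allowed; `job_done` gave no verdict.

- **Empty carton:** the one nearest the trays read 0.13–0.17 kg when lifted. I stood it upright in the large red tray and lowered it in 1 mm steps until it touched. The two cameras put its centre at (482,-243,75) and (483,-236,74), against the tray centre at (486,-242).
- **Full carton:** the middle one read about 0.67–0.77 kg. I stood it in the green tray the same way. The wrist and top pictures show it upright in the tray, near the middle.
- **Half-full carton:** I identified it by elimination and did not weigh or touch it. It still leans in its own bay in the last picture.

The last position check shows spray, tin and spanner within about 3 mm of their first readings, which is within measurement error.

- **Missed detections:** the detector missed the green-tray carton and the rack carton in that final look, so those two were checked only by eye.
- **False detections:** it also reported two false "spanner" positions, at the tin and at the red tray.

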